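# Serve the seeded roll with the tongs

### The arm

A 6-joint arm with a two-finger parallel gripper is mounted at the origin on the work surface. World frame = base frame: x ahead of the robot, y to its left, z up, the work surface at z = 0. Lengths are in m, angles in rad, forces in N, time in s.
With the tool pointing down it reaches from about 0.3 to 0.85 m from the base axis. Payload 5.4 kg.
Tool frame: the origin (TCP) lies midway between the tips of the shut fingers; the grasp point (between the pads) lies 19 mm behind it; z points along the fingers, y is the direction in which the jaws open and shut (so a half turn about z gives the same grasp; the last joint's range is limited). The gripper opens to 85 mm and grips with 20 to 120 N. Pads are 22 mm wide; open, the fingers measure 114 mm over their backs; the gripper's body (76 mm by 85 mm) begins 54 mm behind the grasp point. The pads swing forward as they close: fully open they stand 13 mm farther back than shut.
Start: joints at [0.93, 0.158, 1.597, -0, 1.386, -0.21], TCP at [0.24, 0.522, 0.231] pointing down, gripper open.
Joint ranges: [-2.91, 2.91], [-0.94, 2.29], [0.18, 2.7], [-1.29, 4.43], [0.17, 2.64], [-3, 3]. Speed limits (rad/s): [2.57, 2.57, 3.14, 3.14, 3.14, 3.14].

### API

Orientations are given as a unit quaternion [x, y, z, w].
In Python, from bench import r gives the robot as it stands.
- The arm moves only by the shell command python3 -m pendant 'ROWS' [FORCE]. ROWS is JSON, a list of rows, each an object of numbers: "dx", "dy", "dz": the shift along the world's x, y, z in mm; "spin": the turn about the world's z in degrees; "fingers": the gripper command: -1 is fully open, 1 is shut, values between are in proportion. A call has 1 to 20 rows; each row is the pose to reach, as a shift and turn from the pose commanded when the call began; what a row does not reach only later rows make up. A row lasts 1/12 s, in which the tool goes at most 41.7 mm and 7.16 degrees, less where a joint would pass 70% of its speed; a pose out of reach is approached as far as the arm can. A call with a gripper value outside its range is refused whole. The fingers move at their own pace and stop on an object; FORCE is the grip in N (left out, the last holds). Time passes only in rows, so rows that repeat a pose let the fingers close. It gives the time, the measured TCP pose, the force and the opening at its end, in the units of the state.
- r.get_state(): the state, without advancing time (a new reading comes with each control period).
- r.snapshot(name): name is "scene" or "top" or "wrist"; returns a dict with "image" (420x560x3 uint8, red, green, blue), "fx", "fy", "cx", "cy" (pixels), "k1" (the pictures are not rectified: a ray, as slopes to the right and down, at radius r is drawn at 1 + k1 r^2 times it, then the intrinsics apply), "xyz" and "attitude" of the camera in the world; the wrist camera has in their place "hand_eye" (4x4, takes a point from camera to tool coordinates, whose origin is the TCP and whose axes are the flange's). Camera axes: x right, y up, looking along -z (the intrinsics and any distortion apply to the point x, -y, -z); pixel columns grow to the right and rows downward; lengths in m; the calibration is good to about 2 mm. A picture is of the moment at which its call begins: read the wrist's pose just before it. There is no depth.
- r.hand_in(): hands the job in, once; it reports no verdict.
The state is a dict: "time": time; "joints": joint angles; "joint_vel": joint speeds; "tau": joint torques, N m; "position": TCP position; "orientation": TCP orientation; "contact_force": force on the tool from outside, world axes, zero at the start; "wrist_torque": the same for the moment, N m; "grip_width": opening from 0.0 (shut) to 1.0 (fully open).
Only numpy, scipy, OpenCV 4.12 (cv2) and the standard library are available. Lean on these libraries where they do the work, as an engineer would, in place of code of your own. Each camera call takes 0.05 s, during which the arm holds its last target. There are 200 camera calls.

### The job

A guest at the food table has asked for the dark seeded roll: pick up the tongs, take that roll off the baking sheet with the tongs, and hold it still over the middle of the guest's open cardboard tray, clear of the rim but no more than about a hand's breadth above it. Bread is handled only with the tongs, never with the fingers, and the pale rolls and the other goods stay where they are. Finish while still holding the roll there in the tongs: nothing is put down or let go at the end.

Things in the scene. Friction and masses are not known exactly. Their poses are not given: they have to be found in the camera images.
- tongs: Sprung steel kitchen tongs, 265 mm long, 120 g, lying flat on the blue board: the arms swing sideways, in the horizontal plane, both alike. The body is the hinge barrel, 15 mm across; origin: on the hinge axis, at the underside. x runs along the middle line from the hinge to the heads, y to the left arm, z up. The whole tongs lie between z = 0 and 30 mm, mid-plane at 15 mm.
- tongs_grip (a point): Point midway between the two black grips, where the fingers take them from outside: 97 mm along from the hinge, mid-plane. Grips 22 mm tall, from 55 to 140 mm along. Their outsides stand 54 mm apart here when left alone; at 29 mm they are parallel and the heads meet a 59 mm round thing; shut: about 11 mm. The spring resists with 4 N (open) to 5 N (on a roll) here and reopens them.
- tongs_bite (a point): Point midway between the two cupped heads, where the roll's middle belongs: 205 mm along from the hinge, mid-plane; axes as the tongs. The heads are 30 mm tall and reach from 178 to 232 mm along; 112 mm between their middles when open (119 mm over the outsides); with the grips squeezed to 43 mm about 88 mm, and 68 mm between their front edges.
- tongs_left: Left arm of the tongs; origin on the hinge axis, mid-plane; z up. Its x axis runs along the arm: 0.13 rad to the left of the tongs' x when open, parallel to it when closed on a 59 mm thing. Its head is a steel cup curved to fit round a roll, facing the other one.
- tongs_right: Right arm of the tongs, the mirror image of the left (0.13 rad to the right when open).
- seeded_roll: The dark brown seeded bread roll, round, 58 mm in diameter (widest 18 mm above its underside) and 44 mm high, about 50 g, standing on the baking sheet in one of three places in its front row. Origin: centre of its underside; z up.
- sheet: Aluminium baking sheet, rimless but for a low lip at the back, 240 mm (x) by 320 mm (y), on a closed cardboard carton; fixed; its place and yaw vary. Origin: under its centre, on the table; the sheet's top is 60 mm above the table, z up, and its front edge at x = -120 mm. Front row: three rolls at about x = -45 mm, 110 mm apart in y (one dark, two pale); back row: two pale rolls at about x = 60 mm.
- board: Blue plastic board that the tongs lie on, 270 x 140 x 8 mm, left or right of the sheet; fixed; its place and yaw vary. Origin: centre of its underside.
- guest_tray: The guest's open cardboard tray, 250 mm (x) by 180 mm (y), walls 45 mm high and 4 mm thick, floor 5 mm, on the side of the sheet away from the board; fixed; its place and yaw vary. Origin: under its middle, on the table; z up. A tin 34 mm high and a plum 43 mm high stand in it.
- pale_roll_a: Pale golden roll with a cross cut in its top, same size as the seeded one, front row; origin: centre of its underside. To be left alone.
- pale_roll_b: Another pale roll, front row.
- pale_roll_c: Another pale roll, back row.
- pale_roll_d: Another pale roll, back row.
- fish_tin: Flat tin, 80 mm in diameter, 34 mm high, in the guest's tray; origin: centre of its underside. To be left alone.
- plum: Plum, 40 mm in diameter, in the guest's tray; origin: underside.
- can_red: Red food can, 75 mm in diameter, 110 mm high, on the table at the left; origin: underside.
- water: Water bottle, 64 mm in diameter, 205 mm high, on the table at the right; origin: underside.
There are look-alikes about, which are no part of the job. Leave any red or turquoise look-alike of the plum alone.

How it is judged:
By the outcome, as a careful person would: the job done as asked, in the order asked, and still so for the second after the job is handed in, while the arm keeps its last pose, push and grip.
It also fails if it takes over 48 s, if anything falls off the work surface, if the arm or the gripper's body presses on something with over 40 N, if the wrist force passes 120 N, or if a joint passes its speed limit or range.

## Working session

There is one attempt and no reset: what is moved stays moved. The work goes in short steps, Python scripts to look and compute and a shell command to move; the robot and the scene stay as the last step left them, time stands still between calls to the robot, and variables do not carry over. Pictures are saved under pics/ and viewed, about 8 in all and at most 12, crops included, and the job is handed in when it is done.

```bash
mkdir -p pics; ls; cat > h.py <<'E'
import numpy as np, cv2
from scipy.spatial.transform import Rotation as R
from bench import r
def shot(name, fn=None):
    st=r.get_state(); s=r.snapshot(name); s['st']=st
    if fn: cv2.imwrite('pics/'+fn, np.ascontiguousarray(s['image'][:,:,::-1]))
    return s
def campose(s):
    if 'hand_eye' in s:
        H=np.array(s['hand_eye']); T=np.eye(4); T[:3,:3]=R.from_quat(s['st']['orientation']).as_matrix(); T[:3,3]=s['st']['position']
        W=T@H; return W[:3,:3],W[:3,3]
    a=np.array(s['attitude'])
    M=a if a.shape==(3,3) else R.from_quat(a).as_matrix()
    return M,np.array(s['xyz'])
def ray(s,u,v):
    K=np.array([[s['fx'],0,s['cx']],[0,s['fy'],s['cy']],[0,0,1.]])
    p=cv2.undistortPoints(np.array([[[u,v]]],float),K,np.array([s['k1'],0,0,0.]))[0,0]
    M,c=campose(s); d=M@np.array([p[0],-p[1],-1]); return c,d
def onz(s,u,v,z):
    c,d=ray(s,u,v); return c+d*(z-c[2])/d[2]
def proj(s,P):
    M,c=campose(s); q=M.T@(np.array(P)-c); x,y=q[0]/-q[2],-q[1]/-q[2]; k=1+s['k1']*(x*x+y*y)
    return s['cx']+s['fx']*x*k, s['cy']+s['fy']*y*k
E
python3 - <<'E'
from h import *
a=shot('top','top0.png'); b=shot('scene','scene0.png')
for s in (a,b): print({k:v for k,v in s.items() if k not in('image','st')})
print(a['st'])
E
```

```text
pics
{'fx': 380.289669537703, 'fy': 380.289669537703, 'cx': 281.503061443244, 'cy': 209.14453059383018, 'k1': -0.08560925049318728, 'xyz': array([ 0.39878808, -0.01019816,  1.16350368]), 'attitude': array([-0.05944736,  0.04337862,  0.71164841, -0.69867078])}
{'fx': 534.1745381295891, 'fy': 534.1745381295891, 'cx': 282.6811082527738, 'cy': 214.75473997049411, 'k1': -0.09152869030031131, 'xyz': array([ 1.109474  , -1.06684231,  1.00740783]), 'attitude': array([0.41972804, 0.10934996, 0.21886537, 0.87405315])}
{'time': 0.0, 'joints': array([ 9.29917804e-01,  1.59069143e-01,  1.59822932e+00, -8.72265727e-06,
        1.38618830e+00, -2.10098542e-01]), 'joint_vel': array([ 0.00171123,  0.00110206,  0.00090107,  0.00107411, -0.00147681,
       -0.00082289]), 'tau': array([ 6.15845329e-04, -3.96003342e+01, -3.31431055e+01, -1.88689546e-04,
        8.46515031e-03, -6.70436430e-05]), 'position': array([0.23976466, 0.5219699 , 0.23030706]), 'orientation': array([ 2.13727542e-01,  9.76892850e-01, -8.64381792e-04, -3.87007455e-04]), 'contact_force': array([ 0.49176922,  0.25114243, -0.51965421]), 'wrist_torque': array([-0.04992893, -0.02478451,  0.00588786]), 'grip_width': 1.000858014895425}
```

View pics/top0.png

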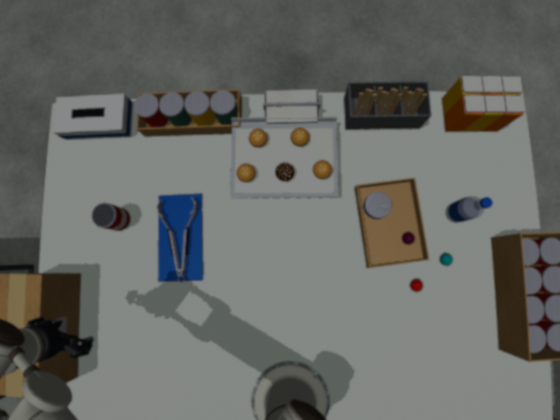

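View pics/scene0.png

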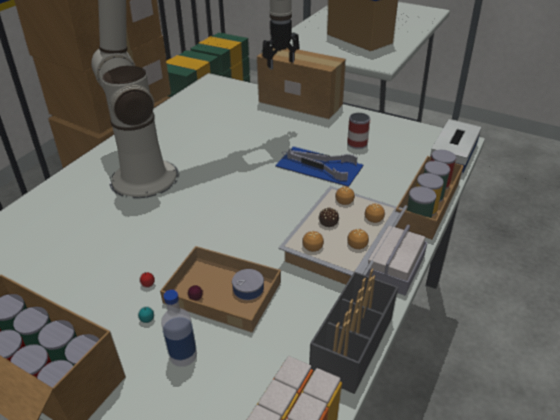

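The top view shows five rolls on the sheet. The front row is pale (246,172), dark (285,172) and pale (322,170); the back row is (258,137) and (300,136), both pale. The dark seeded roll at (285,172) is the only one that fits. The tongs lie on the blue board with the hinge near (180,275) and the heads at (165,203) and (193,203). The tray is at (392,222).

```bash
cat > m.py <<'E'
from h import *
s=shot('top'); im=s['image']; hsv=cv2.cvtColor(im,cv2.COLOR_RGB2HSV)
def box(mask,roi,z,name):
    m=np.zeros_like(mask); x0,y0,x1,y1=roi; m[y0:y1,x0:x1]=mask[y0:y1,x0:x1]
    cs,_=cv2.findContours(m,cv2.RETR_EXTERNAL,cv2.CHAIN_APPROX_NONE)
    c=max(cs,key=cv2.contourArea)
    w=np.array([onz(s,*p[0],z)[:2] for p in c],np.float32)
    print(name,'px area',cv2.contourArea(c),'rect',cv2.minAreaRect(w*1000)); return c
blue=cv2.inRange(hsv,(105,120,40),(130,255,255))
box(cv2.morphologyEx(blue,cv2.MORPH_CLOSE,np.ones((15,15))),(140,180,220,300),.008,'board')
brown=cv2.inRange(hsv,(5,70,40),(25,255,255))
box(cv2.morphologyEx(brown,cv2.MORPH_CLOSE,np.ones((15,15))),(345,170,435,280),.045,'tray rim')
for n,(u,v) in dict(a=(246,172),b=(322,170),c=(258,137),d=(300,136)).items():
    c=box(brown,(u-15,v-15,u+15,v+15),.078,'pale '+n)
dark=cv2.inRange(hsv,(0,0,0),(180,255,110))
box(dark,(272,160,299,186),.078,'seeded')
for n,p in dict(hinge=(180,276),L=(165,203),Rr=(193,203)).items(): print(n,onz(s,*p,.023).round(3))
A=cv2.resize(im[185:290,145:215],None,fx=5.5,fy=5.5,interpolation=cv2.INTER_CUBIC); B=cv2.resize(im[120:200,225:300],None,fx=5,fy=5,interpolation=cv2.INTER_CUBIC)
h=max(A.shape[0],B.shape[0]); pad=lambda a:cv2.copyMakeBorder(a,0,h-a.shape[0],0,0,cv2.BORDER_CONSTANT)
cv2.imwrite('pics/crop1.png',cv2.convertScaleAbs(np.hstack([pad(A),pad(B)])[:,:,::-1],alpha=1.7))
E
python3 m.py
```

```text
board px area 3548.5 rect ((488.4403991699219, 328.39007568359375), (264.5214538574219, 133.9733123779297), 1.5088306665420532)
tray rim px area 4912.0 rect ((518.5944213867188, -309.97900390625), (246.34524536132812, 182.93328857421875), 6.303062438964844)
pale a px area 246.5 rect ((669.1826171875, 115.84638977050781), (53.46306228637695, 51.3145751953125), 88.67091369628906)
pale b px area 249.0 rect ((673.291748046875, -107.42455291748047), (52.186546325683594, 53.13688278198242), 44.08196258544922)
pale c px area 240.5 rect ((774.9229125976562, 80.51237487792969), (55.00773239135742, 51.30655288696289), 43.07529067993164)
pale d px area 238.5 rect ((774.892822265625, -44.72376251220703), (53.77518844604492, 52.26704406738281), 44.75801086425781)
seeded px area 310.5 rect ((669.5389404296875, 1.1585826873779297), (58.69690704345703, 57.20081329345703), 88.74083709716797)
hinge [0.37  0.322 0.023]
L [0.593 0.374 0.023]
Rr [0.591 0.286 0.023]
```

View pics/crop1.png

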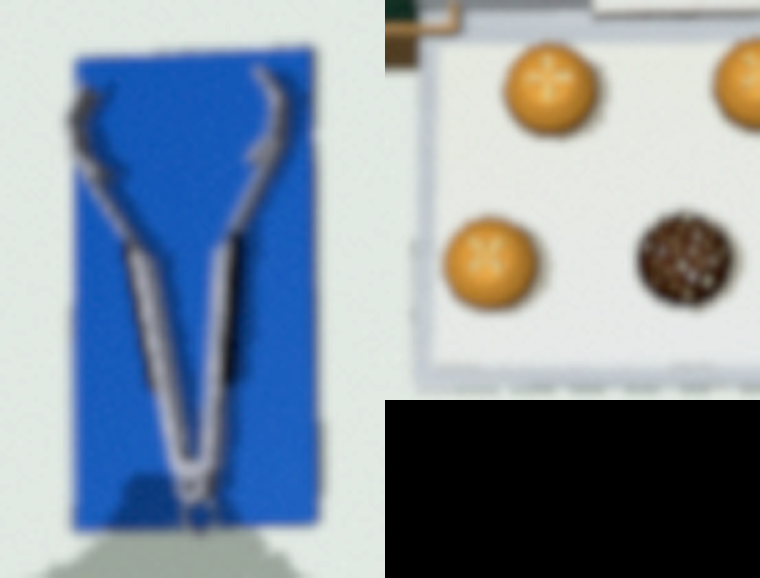

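The crop shows the hinge barrel near (180.6,272.8) and the heads' middle near (177.7,205.4), with black grips on the outsides. It also confirms that the seeded roll at (285,172) is the dark one, and the pale rolls have crosses. I'll go above the grips and look from close by.

```bash
python3 -m pendant '[{"dx":40,"dy":-32,"spin":6},{"dx":80,"dy":-64,"spin":12},{"dx":118,"dy":-96,"spin":18},{"dx":158,"dy":-128,"spin":24},{"dx":197,"dy":-160,"spin":24},{"dx":236,"dy":-192,"spin":24},{"dx":236,"dy":-192,"spin":24},{"dx":236,"dy":-192,"spin":24},{"dx":236,"dy":-192,"spin":24}]' 20
python3 - <<'E'
from h import *
s=shot('wrist','w1.png'); print(s['st']['position'],s['st']['orientation'],s['fx'],s['hand_eye'])
t=shot('top')
for p in((180.6,272.8),(177.7,205.4)):print(onz(t,*p,.023))
E
```

```text
[0.23983155 0.5220779  0.23053087] [ 2.13713336e-01  9.76896123e-01 -6.89250542e-04 -3.17096974e-04] 360.2493368715703 [[ 5.11838740e-05  9.53411126e-01  3.01674033e-01  7.78469932e-02]
 [ 9.99999992e-01 -8.47682533e-05  9.82355758e-05  1.86198259e-04]
 [ 1.19231272e-04  3.01674025e-01 -9.53411122e-01 -1.42187505e-01]
 [ 0.00000000e+00  0.00000000e+00  0.00000000e+00  1.00000000e+00]]
[0.37915479 0.32068615 0.023     ]
[0.58431664 0.33358716 0.023     ]$[0]: bad value
```

View pics/w1.png

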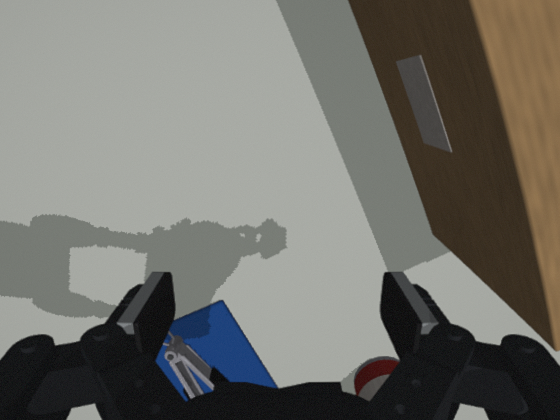

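The move was refused (every key is probably needed), so this wrist view is from the start pose. The measured hinge-to-bite distance is 205.2 mm, matching the given 205, and the tongs' yaw is about 3.6°.

```bash
python3 -m pendant '[{"dx":40,"dy":-32,"dz":0,"spin":6,"fingers":-1},{"dx":80,"dy":-64,"dz":0,"spin":12,"fingers":-1},{"dx":118,"dy":-96,"dz":0,"spin":18,"fingers":-1},{"dx":158,"dy":-128,"dz":-20,"spin":24,"fingers":-1},{"dx":197,"dy":-160,"dz":-40,"spin":28,"fingers":-1},{"dx":236,"dy":-195,"dz":-60,"spin":28,"fingers":-1},{"dx":236,"dy":-195,"dz":-80,"spin":28,"fingers":-1},{"dx":236,"dy":-195,"dz":-100,"spin":28,"fingers":-1},{"dx":236,"dy":-195,"dz":-100,"spin":28,"fingers":-1},{"dx":236,"dy":-195,"dz":-100,"spin":28,"fingers":-1}]' 20
python3 - <<'E'
from h import *
s=shot('wrist','w2.png'); print(s['st']['position'],s['st']['orientation'])
c,sn=np.cos(.063),np.sin(.063)
for d in (0,.055,.097,.14): print(d,proj(s,(.379+d*c,.3207+d*sn,.023)))
for d in (-.027,.027): print('grip side',proj(s,(.379+.097*c-d*sn,.3207+.097*sn+d*c,.023)))
E
```

```text
time: 1.08
position: [0.4751, 0.3255, 0.1282]
orientation: [-0.028, 1.0, -0.001, -0.003]
contact_force: [-0.3, 0.4, 0.5]
grip_width: 0.999
[0.47507778 0.32549321 0.12822926] [-0.02754681  0.99961568 -0.00105561 -0.00292528]
0 (np.float64(277.56901886600343), np.float64(65.43657610563909))
0.055 (np.float64(278.17344583031394), np.float64(149.71064424283412))
0.097 (np.float64(278.58390428562194), np.float64(207.9761434956297))
0.14 (np.float64(278.9600943674835), np.float64(262.12357206954226))
grip side (np.float64(241.18199335017292), np.float64(208.23413798128237))
grip side (np.float64(316.01053114595294), np.float64(207.7160737076911))
```

View pics/w2.png

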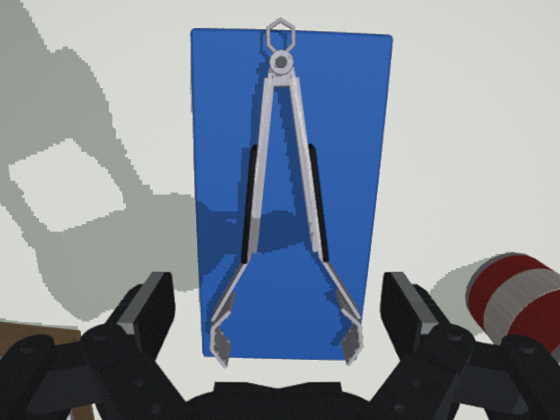

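The wrist view shows the hinge at (281,62), the grips' outer edges at (247,208) and (320,208) and the heads at (212,330) and (360,330). The tongs sit about 3.5 mm further in +y than predicted; the rest agrees. Going down.

```bash
python3 -m pendant '[{"dx":0,"dy":3,"dz":-40,"spin":1,"fingers":-1},{"dx":0,"dy":3,"dz":-80,"spin":1,"fingers":-1},{"dx":0,"dy":3,"dz":-105,"spin":1,"fingers":-1},{"dx":0,"dy":3,"dz":-115,"spin":1,"fingers":-1},{"dx":0,"dy":3,"dz":-122,"spin":1,"fingers":-1},{"dx":0,"dy":3,"dz":-122,"spin":1,"fingers":-1},{"dx":0,"dy":3,"dz":-122,"spin":1,"fingers":-1}]' 20
```

```text
time: 1.72
position: [0.4776, 0.3317, 0.0116]
orientation: [-0.038, 0.999, 0.001, 0.002]
contact_force: [0.4, 0.0, 0.4]
grip_width: 1.0
```

```bash
python3 -m pendant '[{"dx":0,"dy":0,"dz":0,"spin":0,"fingers":-0.4},{"dx":0,"dy":0,"dz":0,"spin":0,"fingers":-0.3},{"dx":0,"dy":0,"dz":0,"spin":0,"fingers":-0.2},{"dx":0,"dy":0,"dz":0,"spin":0,"fingers":-0.1},{"dx":0,"dy":0,"dz":0,"spin":0,"fingers":0},{"dx":0,"dy":0,"dz":0,"spin":0,"fingers":0},{"dx":0,"dy":0,"dz":0,"spin":0,"fingers":0},{"dx":0,"dy":0,"dz":0,"spin":0,"fingers":0},{"dx":0,"dy":0,"dz":0,"spin":0,"fingers":0},{"dx":0,"dy":0,"dz":0,"spin":0,"fingers":0}]' 20
```

```text
time: 2.55
position: [0.4785, 0.3314, 0.0121]
orientation: [-0.038, 0.999, 0.001, 0.002]
contact_force: [-1.2, 0.1, 8.2]
grip_width: 0.503
```

The hold looks high: the TCP is at 12 mm, and closing pushed down with 8 N. I'll open, go 6 mm lower and close again.

```bash
python3 -m pendant '[{"dx":0,"dy":0,"dz":0,"spin":0,"fingers":-0.4},{"dx":0,"dy":0,"dz":0,"spin":0,"fingers":-0.4},{"dx":0,"dy":0,"dz":0,"spin":0,"fingers":-0.4},{"dx":0,"dy":0,"dz":-3,"spin":0,"fingers":-0.4},{"dx":0,"dy":0,"dz":-6,"spin":0,"fingers":-0.4},{"dx":0,"dy":0,"dz":-6,"spin":0,"fingers":-0.4},{"dx":0,"dy":0,"dz":-6,"spin":0,"fingers":-0.4}]' 20
```

```text
time: 3.13
position: [0.4761, 0.3304, 0.003]
orientation: [-0.038, 0.999, -0.0, -0.0]
contact_force: [-0.1, -1.2, 0.6]
grip_width: 0.698
```

```bash
python3 -m pendant '[{"dx":0,"dy":0,"dz":0,"spin":0,"fingers":-0.3},{"dx":0,"dy":0,"dz":0,"spin":0,"fingers":-0.2},{"dx":0,"dy":0,"dz":1,"spin":0,"fingers":-0.1},{"dx":0,"dy":0,"dz":2,"spin":0,"fingers":0},{"dx":0,"dy":0,"dz":2,"spin":0,"fingers":0},{"dx":0,"dy":0,"dz":2,"spin":0,"fingers":0},{"dx":0,"dy":0,"dz":2,"spin":0,"fingers":0},{"dx":0,"dy":0,"dz":2,"spin":0,"fingers":0}]' 20
```

```text
time: 3.8
position: [0.4771, 0.3307, 0.0062]
orientation: [-0.038, 0.999, 0.0, 0.001]
contact_force: [-0.1, 0.0, 6.8]
grip_width: 0.502
```

```bash
python3 -m pendant '[{"dx":0,"dy":0,"dz":3,"spin":0,"fingers":0},{"dx":0,"dy":0,"dz":8,"spin":0,"fingers":0},{"dx":0,"dy":0,"dz":15,"spin":0,"fingers":0},{"dx":0,"dy":0,"dz":25,"spin":0,"fingers":0},{"dx":0,"dy":0,"dz":40,"spin":0,"fingers":0},{"dx":0,"dy":0,"dz":58,"spin":0,"fingers":0},{"dx":0,"dy":0,"dz":78,"spin":0,"fingers":0},{"dx":0,"dy":0,"dz":98,"spin":0,"fingers":0},{"dx":0,"dy":0,"dz":118,"spin":0,"fingers":0},{"dx":0,"dy":0,"dz":136,"spin":0,"fingers":0},{"dx":0,"dy":0,"dz":150,"spin":0,"fingers":0},{"dx":0,"dy":0,"dz":160,"spin":0,"fingers":0},{"dx":0,"dy":0,"dz":160,"spin":0,"fingers":0},{"dx":0,"dy":0,"dz":160,"spin":0,"fingers":0}]' 20
python3 - <<'E'
from h import *
s=shot('wrist'); b=shot('scene'); print(s['st']['position'],s['st']['orientation'],s['st']['contact_force'],s['st']['wrist_torque'])
A=s['image']; B=b['image']; u,v=proj(b,s['st']['position']); u=int(u);v=int(v);print(u,v)
B=cv2.resize(B[max(0,v-75):v+75,u-40:u+90],None,fx=2.8,fy=2.8,interpolation=cv2.INTER_CUBIC)
B=B[:420]; A=A[:B.shape[0],80:480]
cv2.imwrite('pics/l1.png',np.hstack([A,B])[:,:,::-1])
E
```

```text
time: 4.97
position: [0.4762, 0.3305, 0.1657]
orientation: [-0.038, 0.999, 0.0, 0.0]
contact_force: [0.5, -0.7, -1.6]
grip_width: 0.504
[0.47621974 0.33047217 0.16566066] [-3.76555604e-02  9.99290699e-01  1.45765540e-04  3.70461054e-04] [ 0.48584848 -0.68685558 -1.64029623] [-0.00842992 -0.05099201 -0.00069357]
317 122
```

View pics/l1.png

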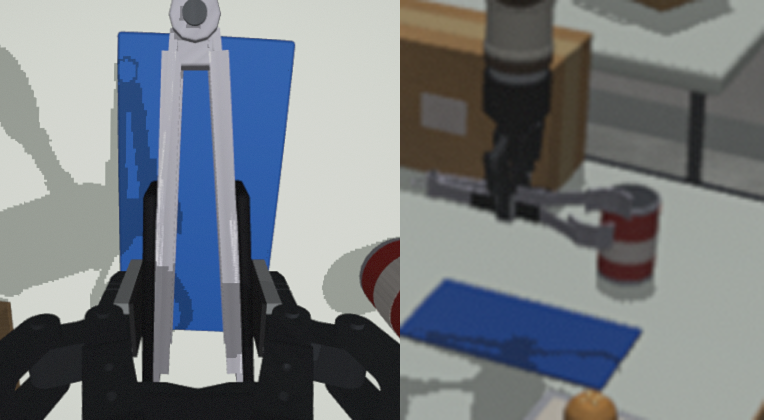

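The tongs are held and lifted: the wrist view shows the hinge at about (275,12) and the grips between the pads. The scene view shows the arms near level, the hinge at about (288,113) and the heads at about (347,130) and (363,117). I'll check the pitch numerically.

```bash
python3 - <<'E'
from h import *
s=shot('wrist'); b=shot('scene'); p=s['st']['position']; q=s['st']['orientation']
a=2*np.arctan2(-q[0],q[1]); X=np.array([np.cos(a),np.sin(a),0]);Y=np.array([-np.sin(a),np.cos(a),0])
print('jaw yaw',np.degrees(a))
G=p+[0,0,.017]
for t in (-4,0,4,8,12):
  t_=np.radians(t); Xt=X*np.cos(t_)-np.array([0,0,np.sin(t_)]); Zt=np.array([0,0,np.cos(t_)])+X*np.sin(t_)
  print(t,'hinge top wrist',np.round(proj(s,G-.097*Xt+.013*Zt)),'scene hinge',np.round(proj(b,G-.097*Xt)),'R',np.round(proj(b,G+.108*Xt-.046*Y)),'L',np.round(proj(b,G+.108*Xt+.046*Y)))
E
```

```text
jaw yaw 4.318698277990144
-4 hinge top wrist [276.  26.] scene hinge [289. 115.] R [344. 130.] L [354. 117.]
0 hinge top wrist [276.  25.] scene hinge [289. 113.] R [344. 132.] L [354. 119.]
4 hinge top wrist [275.  24.] scene hinge [289. 111.] R [344. 134.] L [353. 121.]
8 hinge top wrist [275.  26.] scene hinge [290. 109.] R [344. 136.] L [353. 123.]
12 hinge top wrist [275.  31.] scene hinge [290. 107.] R [343. 138.] L [352. 125.]
```

Pitch is level within about 4°. The bite is about 105 mm ahead of the TCP. Now going above the roll, with the tongs yaw turned square to the row.

```bash
python3 -m pendant '[{"dx":2,"dy":-8,"dz":0,"spin":0,"fingers":0},{"dx":6,"dy":-24,"dz":0,"spin":0,"fingers":0},{"dx":12,"dy":-46,"dz":0,"spin":-0.5,"fingers":0},{"dx":18,"dy":-70,"dz":0,"spin":-1,"fingers":0},{"dx":25,"dy":-95,"dz":0,"spin":-1.5,"fingers":0},{"dx":32,"dy":-120,"dz":0,"spin":-2,"fingers":0},{"dx":38,"dy":-145,"dz":0,"spin":-2.5,"fingers":0},{"dx":45,"dy":-170,"dz":0,"spin":-3,"fingers":0},{"dx":52,"dy":-195,"dz":0,"spin":-3.5,"fingers":0},{"dx":58,"dy":-220,"dz":0,"spin":-3.5,"fingers":0},{"dx":65,"dy":-245,"dz":0,"spin":-3.5,"fingers":0},{"dx":71,"dy":-270,"dz":0,"spin":-3.5,"fingers":0},{"dx":77,"dy":-293,"dz":0,"spin":-3.5,"fingers":0},{"dx":82,"dy":-311,"dz":-6,"spin":-3.5,"fingers":0},{"dx":85,"dy":-323,"dz":-14,"spin":-3.5,"fingers":0},{"dx":87,"dy":-330,"dz":-22,"spin":-3.5,"fingers":0},{"dx":87,"dy":-330,"dz":-30,"spin":-3.5,"fingers":0},{"dx":87,"dy":-330,"dz":-33,"spin":-3.5,"fingers":0},{"dx":87,"dy":-330,"dz":-33,"spin":-3.5,"fingers":0},{"dx":87,"dy":-330,"dz":-33,"spin":-3.5,"fingers":0}]' 20
python3 - <<'E'
from h import *
t=shot('top'); b=shot('scene'); w=shot('wrist','w3.png'); p=t['st']['position'];print(p,t['st']['orientation'],t['st']['wrist_torque'])
for n,s in(('top',t),('scene',b)):
  print(n,'roll',proj(s,(.6695,.001,.078)),'bite',proj(s,p+[.105,0,.017]),'L',proj(s,p+[.105,.046,.017]),'R',proj(s,p+[.105,-.046,.017]))
A=cv2.resize(t['image'][115:215,235:335],None,fx=4,fy=4,interpolation=cv2.INTER_CUBIC)
B=cv2.resize(b['image'][130:230,270:370],None,fx=4,fy=4,interpolation=cv2.INTER_CUBIC)
cv2.imwrite('pics/c2.png',cv2.convertScaleAbs(np.hstack([A,B])[:,:,::-1],alpha=1.4))
E
```

```text
time: 6.83
position: [0.5627, 0.0015, 0.1319]
orientation: [-0.008, 1.0, 0.0, -0.0]
contact_force: [0.6, -0.1, -0.8]
grip_width: 0.499
[0.56267643 0.00151163 0.13189052] [-7.76435869e-03  9.99969717e-01  2.30121891e-04 -4.77032046e-04] [0.00538575 0.01710708 0.00589118]
top roll (np.float64(285.0346266642173), np.float64(171.4686623633696)) bite (np.float64(284.4771116088758), np.float64(165.85880951291915)) L (np.float64(267.74378375150707), np.float64(166.23728967685287)) R (np.float64(301.2383168221398), np.float64(165.4941232744743))
scene roll (np.float64(328.2839085218435), np.float64(218.07324110054356)) bite (np.float64(328.94870072897305), np.float64(197.2447735079009)) L (np.float64(335.8824816103708), np.float64(188.38472371894312)) R (np.float64(321.6943553390878), np.float64(206.51080317549105))
```

View pics/c2.png

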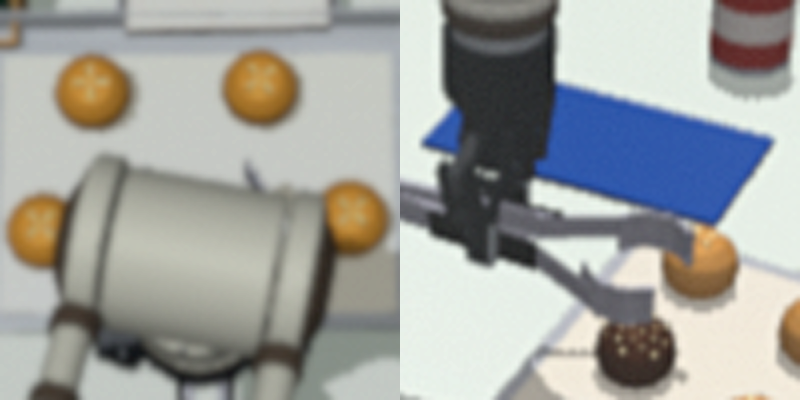

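In the scene view the heads at (325,206) and (334,189) have their midpoint at (329.4,197.5), against a predicted bite of (328.9,197.2). The roll at (328.8,218) matches its estimate. Bite and roll agree within about 2 mm, so I'll descend around it.

```bash
python3 -m pendant '[{"dx":1,"dy":0,"dz":-6,"spin":0,"fingers":0},{"dx":2,"dy":0,"dz":-14,"spin":0,"fingers":0},{"dx":2,"dy":0,"dz":-22,"spin":0,"fingers":0},{"dx":2,"dy":0,"dz":-30,"spin":0,"fingers":0},{"dx":2,"dy":0,"dz":-38,"spin":0,"fingers":0},{"dx":2,"dy":0,"dz":-46,"spin":0,"fingers":0},{"dx":2,"dy":0,"dz":-53,"spin":0,"fingers":0},{"dx":2,"dy":0,"dz":-59,"spin":0,"fingers":0},{"dx":2,"dy":0,"dz":-64,"spin":0,"fingers":0},{"dx":2,"dy":0,"dz":-67,"spin":0,"fingers":0},{"dx":2,"dy":0,"dz":-67,"spin":0,"fingers":0},{"dx":2,"dy":0,"dz":-67,"spin":0,"fingers":0}]' 20
python3 - <<'E'
from h import *
b=shot('scene'); p=b['st']['position'];print(p,b['st']['contact_force'],b['st']['wrist_torque'])
print('bite',proj(b,p+[.105,0,.017]))
cv2.imwrite('pics/c3.png',cv2.convertScaleAbs(cv2.resize(b['image'][160:260,260:380],None,fx=6,fy=6,interpolation=cv2.INTER_CUBIC)[:,:,::-1],alpha=1.4))
E
```

```text
time: 7.98
position: [0.5652, 0.0004, 0.0654]
orientation: [-0.007, 1.0, 0.0, 0.0]
contact_force: [-0.6, -0.9, 0.1]
grip_width: 0.504
[5.65226288e-01 4.42951524e-04 6.53591174e-02] [-0.58336521 -0.92225282  0.05380927] [-0.02617952  0.00591817  0.02509928]
bite (np.float64(328.5122112283752), np.float64(217.0345276643185))
```

View pics/c3.png

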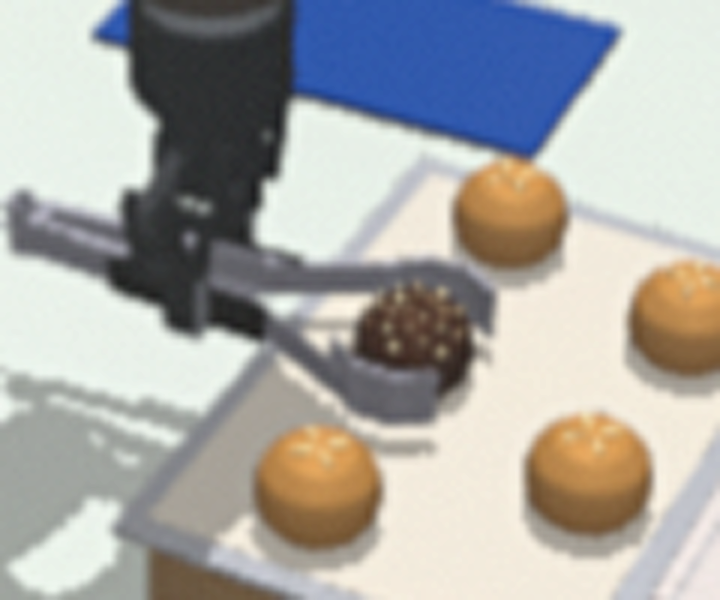

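The seeded roll sits between the cups at (414,340) in the crop, clear of everything, and there is no contact force. Closing.

```bash
python3 -m pendant '[{"dx":0,"dy":0,"dz":-1,"spin":0,"fingers":0.08},{"dx":0,"dy":0,"dz":-1,"spin":0,"fingers":0.16},{"dx":0,"dy":0,"dz":-1,"spin":0,"fingers":0.24},{"dx":0,"dy":0,"dz":-1,"spin":0,"fingers":0.32},{"dx":0,"dy":0,"dz":-1,"spin":0,"fingers":0.4},{"dx":0,"dy":0,"dz":-1,"spin":0,"fingers":0.5},{"dx":0,"dy":0,"dz":-1,"spin":0,"fingers":0.6},{"dx":0,"dy":0,"dz":-1,"spin":0,"fingers":0.7},{"dx":0,"dy":0,"dz":-1,"spin":0,"fingers":0.7},{"dx":0,"dy":0,"dz":-1,"spin":0,"fingers":0.7},{"dx":0,"dy":0,"dz":-1,"spin":0,"fingers":0.7}]' 30
```

```text
time: 8.95
position: [0.5653, 0.0004, 0.0644]
orientation: [-0.007, 1.0, -0.0, 0.0]
contact_force: [-1.0, 0.5, -0.4]
grip_width: 0.32
```

It stopped at 27 mm, about the 29 mm expected on the roll. Lifting and checking.

```bash
python3 -m pendant '[{"dx":0,"dy":0,"dz":2,"spin":0,"fingers":0.7},{"dx":0,"dy":0,"dz":6,"spin":0,"fingers":0.7},{"dx":0,"dy":0,"dz":12,"spin":0,"fingers":0.7},{"dx":0,"dy":0,"dz":20,"spin":0,"fingers":0.7},{"dx":0,"dy":0,"dz":30,"spin":0,"fingers":0.7},{"dx":0,"dy":0,"dz":41,"spin":0,"fingers":0.7},{"dx":0,"dy":0,"dz":52,"spin":0,"fingers":0.7},{"dx":0,"dy":0,"dz":63,"spin":0,"fingers":0.7},{"dx":0,"dy":0,"dz":73,"spin":0,"fingers":0.7},{"dx":0,"dy":0,"dz":80,"spin":0,"fingers":0.7},{"dx":0,"dy":0,"dz":85,"spin":0,"fingers":0.7},{"dx":0,"dy":0,"dz":85,"spin":0,"fingers":0.7}]' 30
python3 - <<'E'
from h import *
b=shot('scene'); p=b['st']['position'];print(p,b['st']['contact_force'],b['st']['wrist_torque'],'bite',proj(b,p+[.105,0,.017]))
im=b['image'];cv2.imwrite('pics/c4.png',cv2.convertScaleAbs(cv2.resize(im[140:320,150:400],None,fx=3,fy=3,interpolation=cv2.INTER_CUBIC)[:,:,::-1],alpha=1.4))
E
```

```text
time: 9.95
position: [0.5659, 0.0003, 0.1508]
orientation: [-0.007, 1.0, -0.0, 0.001]
contact_force: [-0.2, -0.1, -1.3]
grip_width: 0.324
[5.65899968e-01 2.81097352e-04 1.50784125e-01] [-0.15757307 -0.11504524 -1.29533658] [0.00644684 0.03391774 0.00532318] bite (np.float64(330.1890566640004), np.float64(192.13346293897217))
```

View pics/c4.png

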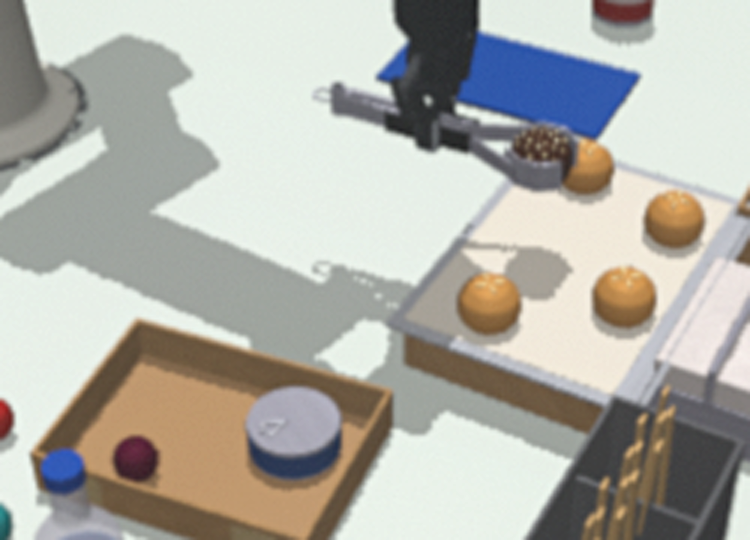

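The roll is firmly in the cups at (541,150) in the crop (predicted 540,156), and the other rolls are undisturbed. The tray's interior and rim are visible. Now carrying it to the tray.

```bash
python3 -m pendant '[{"dx":-2,"dy":-4,"dz":0,"spin":0,"fingers":0.7},{"dx":-6,"dy":-12,"dz":0,"spin":0,"fingers":0.7},{"dx":-12,"dy":-24,"dz":0,"spin":0,"fingers":0.7},{"dx":-20,"dy":-40,"dz":0,"spin":0,"fingers":0.7},{"dx":-29,"dy":-58,"dz":0,"spin":0,"fingers":0.7},{"dx":-38,"dy":-78,"dz":0,"spin":0,"fingers":0.7},{"dx":-48,"dy":-98,"dz":0,"spin":0,"fingers":0.7},{"dx":-58,"dy":-118,"dz":0,"spin":0,"fingers":0.7},{"dx":-68,"dy":-138,"dz":0,"spin":0,"fingers":0.7},{"dx":-78,"dy":-158,"dz":0,"spin":0,"fingers":0.7},{"dx":-88,"dy":-178,"dz":0,"spin":0,"fingers":0.7},{"dx":-98,"dy":-198,"dz":0,"spin":0,"fingers":0.7},{"dx":-108,"dy":-218,"dz":0,"spin":0,"fingers":0.7},{"dx":-117,"dy":-238,"dz":0,"spin":0,"fingers":0.7},{"dx":-126,"dy":-257,"dz":0,"spin":0,"fingers":0.7},{"dx":-135,"dy":-275,"dz":0,"spin":0,"fingers":0.7},{"dx":-142,"dy":-290,"dz":0,"spin":0,"fingers":0.7},{"dx":-148,"dy":-302,"dz":0,"spin":0,"fingers":0.7},{"dx":-151,"dy":-309,"dz":0,"spin":0,"fingers":0.7},{"dx":-152,"dy":-312,"dz":0,"spin":0,"fingers":0.7}]' 30
python3 -m pendant '[{"dx":0,"dy":0,"dz":-4,"spin":0,"fingers":0.7},{"dx":0,"dy":0,"dz":-10,"spin":0,"fingers":0.7},{"dx":0,"dy":0,"dz":-18,"spin":0,"fingers":0.7},{"dx":0,"dy":0,"dz":-27,"spin":0,"fingers":0.7},{"dx":0,"dy":0,"dz":-36,"spin":0,"fingers":0.7},{"dx":0,"dy":0,"dz":-44,"spin":0,"fingers":0.7},{"dx":0,"dy":0,"dz":-49,"spin":0,"fingers":0.7},{"dx":0,"dy":0,"dz":-52,"spin":0,"fingers":0.7},{"dx":0,"dy":0,"dz":-52,"spin":0,"fingers":0.7},{"dx":0,"dy":0,"dz":-52,"spin":0,"fingers":0.7},{"dx":0,"dy":0,"dz":-52,"spin":0,"fingers":0.7}]' 30
python3 - <<'E'
from h import *
b=shot('scene'); p=b['st']['position'];print(p,b['st']['contact_force'],b['st']['wrist_torque'],'bite',proj(b,p+[.105,0,.017]))
c=[onz(b,150+u/3,140+v/3,.045).round(3) for u,v in ((390,395),(36,455),(140,322))]; print('tray corners',c,'mid',(c[0]+c[1])/2)
im=b['image'];cv2.imwrite('pics/c5.png',cv2.convertScaleAbs(cv2.resize(im[140:340,120:400],None,fx=2.8,fy=2.8,interpolation=cv2.INTER_CUBIC)[:,:,::-1],alpha=1.4))
E
```

```text
time: 11.67
position: [0.4122, -0.3126, 0.1491]
orientation: [-0.006, 1.0, 0.0, -0.0]
contact_force: [1.1, -0.2, -1.4]
grip_width: 0.321
time: 12.58
position: [0.4134, -0.3119, 0.0978]
orientation: [-0.007, 1.0, -0.0, 0.0]
contact_force: [-0.4, 0.3, -1.6]
grip_width: 0.319
[ 0.41342317 -0.31193435  0.09781138] [-0.36527508  0.26103022 -1.57832632] [0.02237457 0.08715077 0.0040388 ] bite (np.float64(218.70366814004655), np.float64(259.6600216417175))
tray corners [array([ 0.635, -0.217,  0.045]), array([ 0.412, -0.415,  0.045]), array([ 0.393, -0.241,  0.045])] mid [ 0.5235 -0.316   0.045 ]
```

View pics/c5.png

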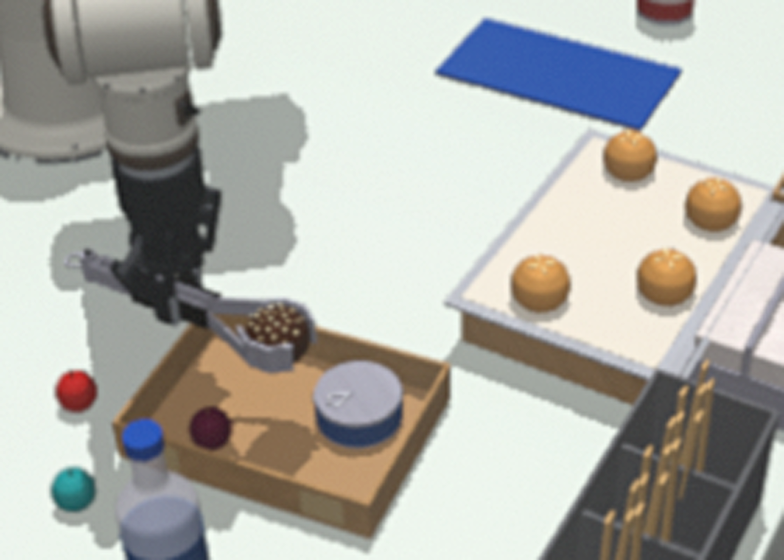

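The roll shows at (219.3,257.9) in the full image, against a predicted (218.7,259.7). It is over the tray middle within about 5 mm, with its underside about 50 mm above the rim. Everything else is in place, so I'm handing in.

```bash
python3 - <<'E'
from h import *
st=r.get_state();print(st['position'],st['grip_width'],np.abs(st['joint_vel']).max()); print(r.hand_in())
E
```

```text
[ 0.41345263 -0.31197294  0.09789623] 0.32040449212995903 0.0030236718217891475
the job is handed in; nothing more can be done
None
```

The job is handed in: the arm took the tongs by their grips, picked the dark seeded roll out of the middle of the front row, and is holding it still over the guest's tray.

- **Roll position:** by my estimate it is at about (0.518, -0.311), with its underside roughly 50 mm above the rim. The top and scene cameras put the tray's middle at (0.519, -0.310) and (0.524, -0.316), so they differ by about 7 mm. The roll is within about 8 mm of either.
- **Grip:** steady at 0.32 (27 mm) under 30 N, with no unexpected contact force and the joints at rest. The clock read about 13 s.
- **Everything else:** in the last picture the pale rolls, tin and plum are where they were.

Two things went wrong along the way. The first move was refused because its rows left out some keys, so the arm did not move. The first closing on the tongs sat a few millimetres too high, so I opened, went lower and gripped again before lifting.

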